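Clamp a glass pane with three clicks of pressure

TASK

On the sloping fixture, first wind the round knob on the carriage back (anticlockwise) until it meets its stop. Then slide the carriage down the slope until its sprung shoe just touches the edge of the glass, and only then turn the knob exactly three clicks clockwise so that the glass is held lightly; do not press hard on the glass, and let go. Do not disturb the nail jar, the roll of tape or the wood block beside it.

Things in the scene. Friction and masses are not known exactly. Their poses are not given: they have to be found in the camera images.
- fixture: Metal fixture fixed to the bench, footprint 215 x 160 mm, with an aluminium bed 260 x 160 mm sloping at 25 degrees: low end towards the robot, high end away, steel rails 17 mm high along both sides. Origin at the centre of its underside on the bench; x points horizontally towards the high end, z up.
- bed_middle (a point): Middle of the bed's surface, 105 mm above the bench; axes as the fixture's. A clear glass pane (70 mm long, 134 mm wide, top 10 mm off the bed) is wedged between the rails on the lower half. Its upper edge lies 26 to 48 mm down the slope from this point, differently each time; this is not reported: find it by touch.
- carriage: Grey block, 56 mm along the slope, 132 mm wide, top 27 mm off the bed. Origin on the bed's surface under its centre and the knob's axis; x up the slope, y level across, z square to the bed (25 degrees from vertical, leaning to the robot). Slides between the rails along x only, about 11 N of friction (some 6 to 7 N pushes it down), stays where left; starts near the high end. Moved by its knob or body.
- knob_grip (a point): Point on the knob's axis, 54 mm off the bed, on the knob's black grip; carried by the carriage with the carriage's axes, so it does not turn with the knob. The knob's axis is z. Black round grip 36 mm in diameter, from 33 to 68 mm off the bed, over a steel skirt of 44 mm (28 to 33 mm off the bed).
- knob_line (a point): Centre of the knob's top, turning with it; a white line runs from it along its -x. At the anticlockwise stop its x is parallel to knob_grip's x (line straight down the slope). Notches every 20 degrees, at most about 0.13 N m; each click clockwise (seen from above) drives the shoe out 1.2 mm. Starts two to four clicks from that stop; the other is at five clicks.
- shoe: Steel bar 90 mm wide, 13 mm high, ahead of the carriage down the slope; axes as the carriage's. Its rubber face is at x = -56 mm of its origin, which lies at the carriage's origin when the knob is at its stop and nothing presses on the shoe. Sprung: gives way 1.5 N per mm, up to 14 mm. Three clicks after a light touch press with about 5.4 N; over 14 N would crack the glass.
- nail_jar: Bystander: clear jar with grey lid, 74 mm in diameter, 114 mm tall, left of the fixture; origin under its centre.
- masking_tape: Bystander: cream roll of tape lying flat, 105 mm in diameter, 25 mm high, right of the fixture; origin under its centre.
- wood_block: Bystander: plain wood block 89 x 97 x 30 mm, left of the fixture; origin under its centre.

How it is judged:
By the outcome, as a careful person would: the job done as asked, in the order asked, and still so for the second after the job is handed in, with the robot touching nothing.
It also fails if it takes over 72 s, if anything falls off the work surface, if the arm or the gripper's body presses on something with over 40 N, if the wrist force passes 120 N, or if a joint passes its speed limit or range.

ROBOT

A 7-joint arm with a two-finger parallel gripper is mounted at the origin on a cart in front of the work surface, level with it; the furniture and walls round the work are solid. World frame = base frame: x ahead of the robot, y to its left, z up, the work surface at z = 0. Lengths are in mm, angles in rad, forces in N, time in s.
With the tool pointing down it reaches from about 400 to 850 mm from the base axis. Payload 6.9 kg.
Tool frame: the origin (TCP) lies on the mounting face of the last link; the fingertips stand 173 mm ahead of it and the grasp point (between the pads) lies 155 mm ahead of it; z points along the fingers, x is the direction in which the jaws open and shut, and the axes are right-handed (so a half turn about z gives the same grasp; the last joint's range is limited). The gripper opens to 85 mm and grips with 20 to 120 N. Pads are 22 mm wide; open, the fingers measure 114 mm over their backs; the gripper's body (76 mm by 85 mm) begins 54 mm behind the grasp point. The pads swing forward as they close: fully open they stand 13 mm farther back than shut.
Start: joints at [1.298, 0.507, -0.238, 1.5, 0.126, 1.149, -0.155], TCP at [230.518, -580.929, 404.675] pointing down, gripper open.
Joint ranges: [-3.08, 3.08], [-0.24, 2.05], [-1.43, 1.35], [0, 2.5], [-1.52, 4.66], [0.17, 1.96], [-2.89, 2.89]. Speed limits (rad/s): [2.39, 2.39, 3.14, 3.14, 3.14, 3.14, 3.14].

INTERFACE

Orientations are given as a rotation vector (axis times angle).
In Python, from station import state, get_image, camera_model, finish_job gives the robot as it stands.
- The arm moves only by the tool send_rows, never from a script. Its argument "series" is a list of rows, each a list of 3 entries, a list of its own where there are three numbers: the shift along the world's x, y, z in mm, then the turn, a rotation vector about the world's x, y, z in rad, then the opening, from 0 (shut) to 1 (fully open). In form: [[[x, y, z], [ax, ay, az], hand], ...]. A call has 1 to 12 rows; each row shifts and turns the commanded pose from where the row before left it; what a row does not reach is not made up. A row lasts 1/8 s, in which the tool goes at most 62.5 mm and 10.7 degrees, less where a joint would pass 70% of its speed; a pose out of reach is approached as far as the arm can. A call with a gripper value outside its range is refused whole. The fingers move at their own pace and stop on an object; "newtons" is the grip in N (left out, the last holds). Time passes only in rows, so rows that do not move let the fingers close. It gives the time, the measured TCP pose, the force and the opening at its end, in the units of the state.
- state(): the state, without advancing time (a new reading comes with each control period).
- get_image(name): name is "scene" or "top" or "wrist"; returns the picture (384x512x3 uint8, red, green, blue); there is no depth.
- camera_model(name): a dict with "fx", "fy", "cx", "cy" (pixels), "R" (3x3) and "t" (3): a world point X has camera coordinates R X + t; the wrist camera has in their place "tool_from_camera" (4x4, takes a point from camera to tool coordinates, whose origin is the TCP and whose axes are the tool frame's). Camera axes: x right, y down, z forward; pixel columns grow to the right and rows downward; lengths in mm; the calibration is good to about 2 mm. The wrist camera is an equidistant fisheye: a pixel r from the principal point sees the ray r / f radians off the axis. A picture is of the moment at which its call begins: read the wrist's pose just before it. camera_model takes no time and is no camera call.
- finish_job(): hands the job in, once; it reports no verdict.
The state is a dict: "time_s": time; "joint_pos": joint angles; "joint_vel": joint speeds; "joint_torque": joint torques, N m; "eef_pos": TCP position; "ee_rot": TCP orientation; "contact_force": force on the tool from outside, world axes, zero at the start; "ft_torque": the same for the moment, N m; "opening": finger opening in mm.
Only numpy, scipy, OpenCV 4.12 (cv2) and the standard library are available. Lean on these libraries where they do the work, as an engineer would, in place of code of your own. Each camera call takes 0.05 s, during which the arm holds its last target.

## Working session

There is one attempt and no reset: what is moved stays moved. The work goes in short steps, Python scripts to look and compute and a tool call to move; the robot and the scene stay as the last step left them, time stands still between calls to the robot, and variables do not carry over. Pictures are saved under pics/ and viewed, and the job is handed in when it is done.

Besides the shell and the picture viewer there is one more tool, called after ">>>" as a command line: name --argument value ..., lists and objects as JSON in quotes. send_rows: Moves the arm, as the interface text tells. Its arguments: {"type":"object","properties":{"series":{"type":"array"},"newtons":{"type":"number"}},"required":["series"]}

```bash
ls; mkdir -p pics; python3 - <<'E'
from station import *
import cv2
s=state()
for k,v in s.items(): print(k,v)
for n in("scene","top"):
    im=get_image(n); cv2.imwrite(f"pics/{n}0.png",im[:,:,::-1])
    m=camera_model(n); print(n,m)
print(camera_model("wrist"))
E
```

```text
pics
time_s 0.0
joint_pos [ 1.29850725  0.50831908 -0.23756086  1.50114404  0.12566494  1.14891328
 -0.15479753]
joint_vel [-1.96488563e-04 -3.05626936e-05 -6.50362399e-04  3.95027974e-04
  2.09992144e-03  7.91891809e-04  5.89193059e-05]
joint_torque [ 3.13799819e-04 -6.20590711e+01 -2.18634613e+00 -2.49651057e+01
  1.27101678e-02  1.20070658e-02 -3.11446740e-05]
eef_pos [ 230.42022673 -580.75530745  403.8384262 ]
ee_rot [-2.59824557e+00  1.76417834e+00  2.32534231e-03]
contact_force [-0.22519344 -0.13371225 -0.42559393]
ft_torque [ 0.02300536 -0.00396384 -0.02503314]
opening 85.49528552579459
scene {'fx': 353.4113650825841, 'fy': 353.4113650825841, 'cx': 260.0833888966938, 'cy': 188.1426906394133, 'R': array([[-0.79446897, -0.60725624, -0.00767512],
       [-0.45694664,  0.606049  , -0.65107939],
       [ 0.40002352, -0.51375526, -0.75897083]]), 't': array([486.94049132, 306.13513073, 869.87130878])}
top {'fx': 411.50948882302276, 'fy': 411.50948882302276, 'cx': 256.57973346281665, 'cy': 197.11389776584065, 'R': array([[-0.02124499, -0.99961091, -0.01807427],
       [-0.99537488,  0.02284216, -0.09331177],
       [ 0.09368832,  0.01600826, -0.99547287]]), 't': array([  93.17560873,  551.47156802, 1082.88329692])}
{'fx': 297.3186396354542, 'fy': 297.3186396354542, 'cx': 254.5065894818144, 'cy': 198.6481343511472, 'tool_from_camera': array([[ 9.99999887e-01, -3.46864588e-04,  3.24669113e-04,
         1.18565394e+00],
       [ 2.33844621e-04,  9.54198159e-01,  2.99175231e-01,
        -7.62530709e+01],
       [-4.13571963e-04, -2.99175121e-01,  9.54198132e-01,
         3.10665891e+01],
       [ 0.00000000e+00,  0.00000000e+00,  0.00000000e+00,
         1.00000000e+00]])}
```

View pics/scene0.png

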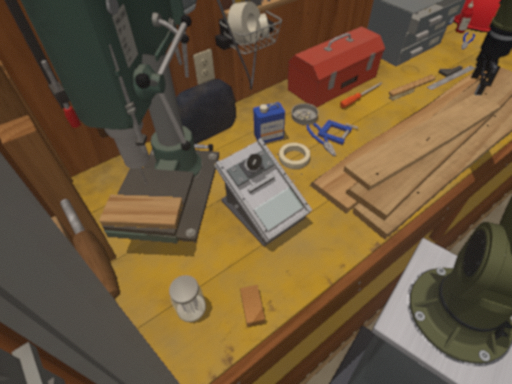

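View pics/top0.png

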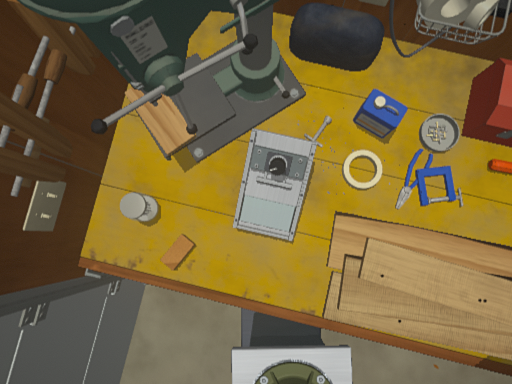

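```bash
python3 - <<'E'
import cv2
a=cv2.imread("pics/top0.png")[115:255,220:350]; cv2.imwrite("pics/t0z.png",cv2.resize(a,None,fx=4.2,fy=4.2,interpolation=2))
a=cv2.imread("pics/scene0.png")[130:250,205:325]; cv2.imwrite("pics/s0z.png",cv2.resize(a,None,fx=5,fy=5,interpolation=2))
E
```

```text
(no output)
```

View pics/t0z.png

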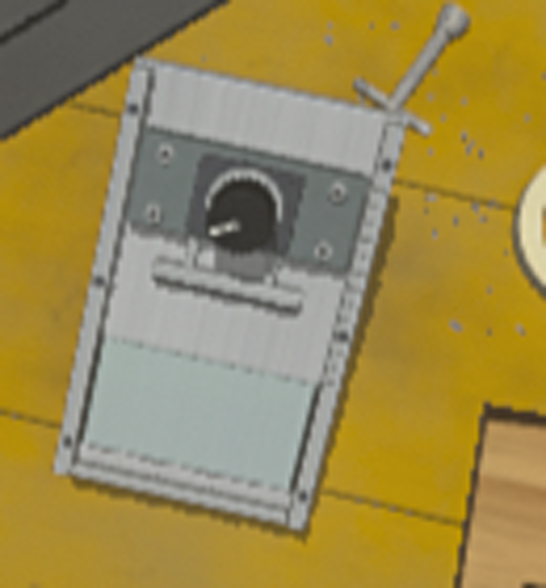

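View pics/s0z.png

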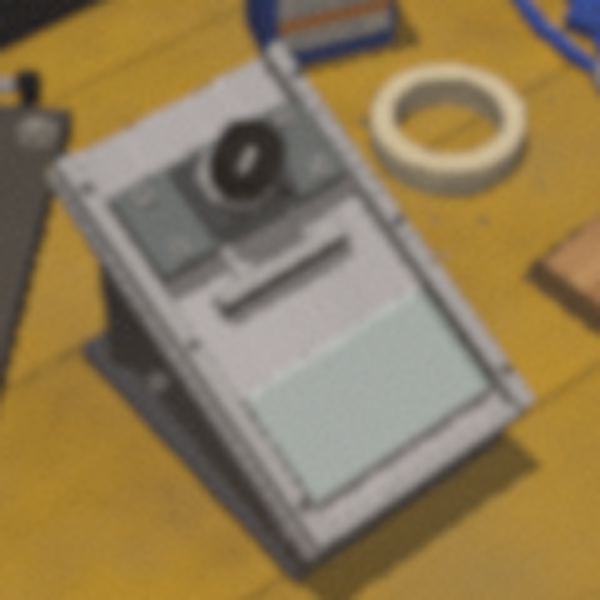

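```bash
cat > h.py <<'E'
import numpy as np, cv2
from scipy.optimize import least_squares
from scipy.spatial.transform import Rotation as Ro
from station import *
A=np.deg2rad(25)
S=np.array([np.cos(A),0,np.sin(A)]);N=np.array([-np.sin(A),0,np.cos(A)])
def bed(p,s,y,h): # fixture pose p=(x,y,yaw); slope s up from bed middle, y across, h off bed
    return np.array([p[0],p[1],0])+Ro.from_euler('z',p[2]).apply(np.array([0,0,105.])+s*S+h*N+np.array([0,y,0]))
def proj(m,X):
    c=m["R"]@X+m["t"]; return np.array([m["fx"]*c[0]/c[2]+m["cx"],m["fy"]*c[1]/c[2]+m["cy"]])
def ray(m,u,v):
    o=-m["R"].T@m["t"]; d=m["R"].T@np.array([(u-m["cx"])/m["fx"],(v-m["cy"])/m["fy"],1]); return o,d/np.linalg.norm(d)
E
python3 - <<'E'
from h import *
t=camera_model("top"); s=camera_model("scene")
ob=[]
for (u,v),a,b in [((137,60),1,1),((404,112),1,-1),((58,472),-1,1),((302,530),-1,-1)]:
    ob.append((t,220+u/4.2-.4,115+v/4.2-.4,130*a,80*b))
obs=[]
for (u,v),a,b in [((58,165),1,1),((280,42),1,-1),((310,560),-1,1),((530,395),-1,-1)]:
    obs.append((s,205+u/5-.4,130+v/5-.4,130*a,80*b))
f=lambda p,O:np.concatenate([proj(m,bed(p,a,b,17))-[u,v] for m,u,v,a,b in O])
for O in(ob,obs,ob+obs):
    r=least_squares(f,[600,0,0],args=(O,),x_scale=[100,100,1]); print(r.x,np.rad2deg(r.x[2]),r.fun.round(1))
p=r.x
# knob centre from top: grip top centre at zoom(243,212); scene (247,158)
Rz=Ro.from_euler('z',p[2])
n=Rz.apply(N);c=bed(p,0,0,68)
for m,u,v in((t,220+243/4.2-.4,115+214/4.2-.4),(s,205+250/5-.4,130+158/5-.4)):
    o,d=ray(m,u,v); k=((c-o)@n)/(d@n); X=o+k*d; q=Rz.inv().apply(X-c); print(X, "slope",q@S,"y",q[1])
E
```

```text
[ 5.76791234e+02  3.74314111e+01 -2.39172528e-01] -13.70357645110502 [-1.5 -0.5  1.2  1.2 -1.1 -0.3  1.4 -0.6]
[ 5.73107555e+02  4.12393014e+01 -2.57357661e-01] -14.745507787662076 [-1.9 -1.1 -0.3 -0.6  0.9 -0.8  1.3  2.1]
[ 5.75558599e+02  3.86462869e+01 -2.46701786e-01] -14.13497116027461 [-1.6 -0.1  1.   2.1 -1.9 -0.1  0.5  0.  -2.1 -1.7 -1.  -1.4  1.4 -2.
  1.2  0.7]
[609.10282589  28.75594706 196.32430777] slope 70.26525102997736 y -1.3991585106273376
[601.89331431  36.16276641 192.22078783] slope 60.555495657449896 y 4.022792861921436
```

```bash
cat >> h.py <<'E'
P=np.array([575.5,38.6,-0.2467])  # fixture pose
def frame(p=P): # columns: slope-up, across(left), normal
    Rz=Ro.from_euler('z',p[2]).as_matrix(); return Rz@np.c_[S,[0,1,0],N]
def toolR(deg,p=P): # tool R with tool x turned ACW (about normal) by deg from -y
    F=frame(p); x=-F[:,1]; z=-F[:,2]; R=np.c_[x,np.cross(z,x),z]
    return Ro.from_rotvec(F[:,2]*np.deg2rad(deg)).as_matrix()@R
def rel(R1,st=None):
    st=st or state(); return (Ro.from_matrix(R1)*Ro.from_rotvec(st["ee_rot"]).inv()).as_rotvec()
def goal(s,h,y=0,p=P): # TCP for grasp point at slope s, height h off bed
    return bed(p,s,y,h+155)
E
python3 - <<'E'
from h import *
st=state()
R1=toolR(0); rv=rel(R1); print("rot",rv,np.rad2deg(np.linalg.norm(rv)))
g=goal(65,54+90); print(g, g-st["eef_pos"])
E
```

```text
rot [ 0.02746368 -0.44260914 -0.61481383] 43.433570028145006
[510.089377    55.0723382  403.45621534] [ 2.79655199e+02  6.35845133e+02 -4.61597520e-01]
```

>>> send_rows --series '[[[35, 40, 6], [0, 0, 0], 1], [[35, 40, 6], [0, 0, 0], 1], [[35, 40, 6], [0, 0, 0], 1], [[35, 40, 6], [0, 0, 0], 1], [[35, 40, 6], [0, 0, 0], 1], [[35, 40, 6], [0, 0, 0], 1]]'

```text
time_s: 0.85
eef_pos: [441.4, -339.5, 440.6]
ee_rot: [-2.599, 1.765, 0.001]
contact_force: [0.1, -0.9, -0.2]
opening: 85.6
```

>>> send_rows --series '[[[7.8, 44, -4], [0.003, -0.0492, -0.0683], 1], [[7.8, 44, -4], [0.003, -0.0492, -0.0683], 1], [[7.8, 44, -4], [0.003, -0.0492, -0.0683], 1], [[7.8, 44, -4], [0.003, -0.0492, -0.0683], 1], [[7.8, 44, -4], [0.003, -0.0492, -0.0683], 1], [[7.8, 44, -4], [0.003, -0.0492, -0.0683], 1], [[7.8, 44, -4], [0.003, -0.0492, -0.0683], 1], [[7.8, 44, -4], [0.003, -0.0492, -0.0683], 1], [[7.8, 44, -4], [0.003, -0.0492, -0.0683], 1], [[0, 0, 0], [0, 0, 0], 1], [[0, 0, 0], [0, 0, 0], 1]]'

```text
time_s: 2.22
eef_pos: [510.5, 55.1, 404.3]
ee_rot: [-1.744, 2.234, -0.497]
contact_force: [0.0, -0.2, -0.2]
opening: 85.9
```

```bash
python3 - <<'E'
from h import *
st=state(); print(st["time_s"],st["eef_pos"],st["ee_rot"],st["joint_pos"].round(2),st["contact_force"],np.rad2deg(rel(toolR(0),st)), goal(65,144)-st["eef_pos"])
im=get_image("wrist"); cv2.imwrite("pics/w1.png",im[:,:,::-1]); 
im=get_image("top"); cv2.imwrite("pics/t1.png",cv2.resize(im[:,:,::-1],None,fx=1.5,fy=1.5))
np.savez("w1.npz",p=st["eef_pos"],r=st["ee_rot"])
E
```

```text
2.225 [510.45538905  55.06219533 404.30858478] [-1.7439366   2.23438088 -0.49694652] [-0.08  0.24 -0.18  1.98  0.46  0.58 -2.41] [ 0.00099706 -0.24286848 -0.17562579] [ 0.15753378 -0.10205294 -0.0396362 ] [-0.36601205  0.01014287 -0.85236945]
```

View pics/w1.png

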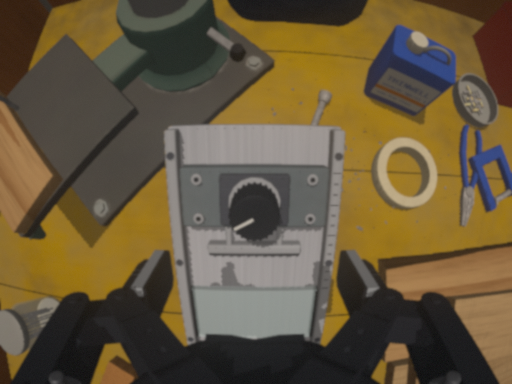

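View pics/t1.png

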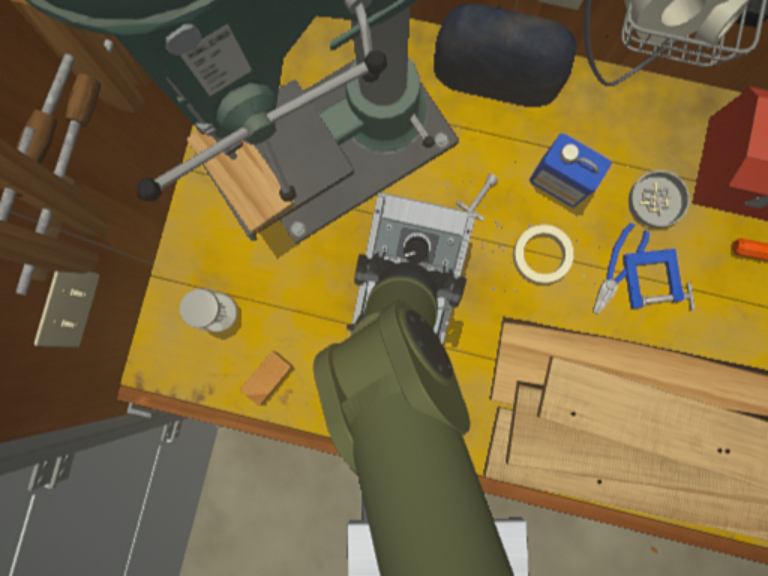

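```bash
python3 - <<'E'
import cv2
a=cv2.imread("pics/w1.png")[110:345,155:355]; cv2.imwrite("pics/w1z.png",cv2.resize(a,None,fx=3.4,fy=2.5*1,interpolation=2) if 0 else cv2.resize(a[:150],None,fx=4,fy=4,interpolation=2))
cv2.imwrite("pics/w1y.png",cv2.resize(a[110:],None,fx=4,fy=4,interpolation=2))
E
```

```text
(no output)
```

View pics/w1z.png

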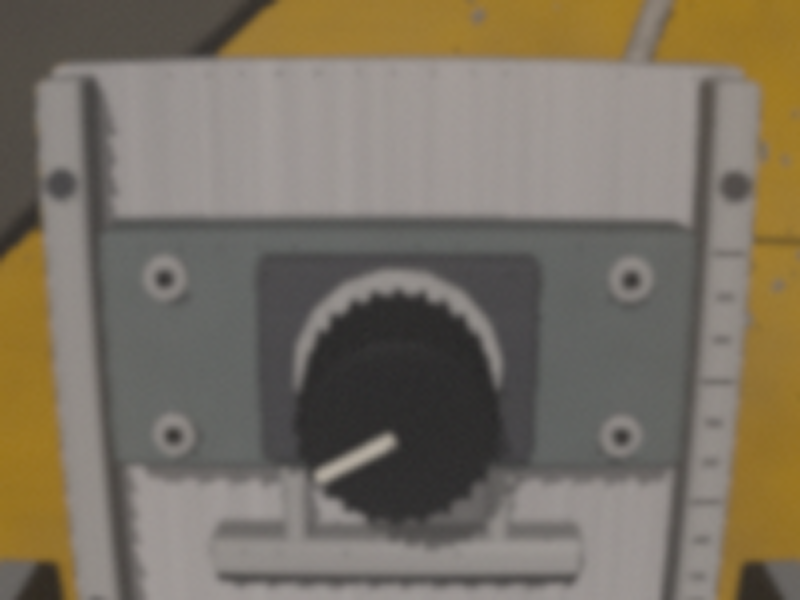

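View pics/w1y.png

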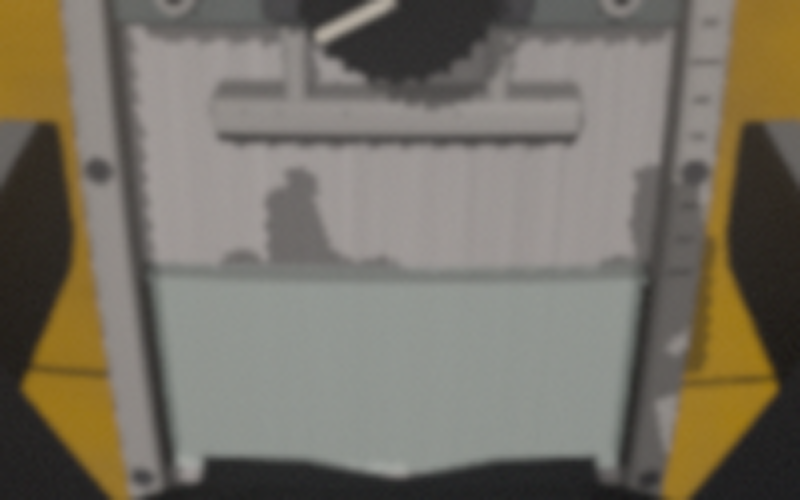

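```bash
cat >> h.py <<'E'
def wray(u,v,pos,rv):
    m=camera_model("wrist"); x=(u-m["cx"])/m["fx"]; y=(v-m["cy"])/m["fy"]; th=np.hypot(x,y)
    k=np.sin(th)/th if th>1e-9 else 1; d=np.array([x*k,y*k,np.cos(th)])
    T=m["tool_from_camera"]; R=Ro.from_rotvec(rv).as_matrix()
    return pos+R@T[:3,3], R@T[:3,:3]@d
def onplane(o,d,h,p=P): # -> slope,y,h coords
    F=frame(p); c=bed(p,0,0,0); a=F.T@(o-c); b=F.T@d; k=(h-a[2])/b[2]; return a+k*b
E
python3 - <<'E'
from h import *
z=np.load("w1.npz")
g=lambda u,v:(155+u/4-.4,110+v/4-.4)
for n,(u,v),h in [("knob",(399,431),68),("railTL",(36,80),17),("railTR",(760,80),17),("railL2",(103,840),17),("railR2",(697,840),17),("carTL",(103,226),27),("carTR",(693,226),27),("shoeL",(213,570),13),("shoeR",(582,570),13),("glL",(153,715),10),("glR",(643,715),10)]:
    print(n,onplane(*wray(*g(u,v),z["p"],z["r"]),h).round(1))
E
```

```text
knob [65.4 -1.6 68. ]
railTL [126.   76.9  17. ]
railTR [126.2 -79.7  17. ]
railL2 [-77.8  80.5  17. ]
railR2 [-77.9 -85.   17. ]
carTL [95.3 60.7 27. ]
carTR [ 95.4 -63.6  27. ]
shoeL [ 7.6 43.5 13. ]
shoeR [  7.7 -46.3  13. ]
glL [-38.3  63.2  10. ]
glR [-38.3 -66.5  10. ]
```

```bash
python3 - <<'E'
from h import *
st=state(); print(goal(66,56,-1.7)-st["eef_pos"], rel(toolR(0)),frame().round(4))
z=np.load("w1.npz")
g=lambda u,v:(155+u/4-.4,110+v/4-.4)
for u in(298,500): print(onplane(*wray(*g(u,425),z["p"],z["r"]),66).round(1))
E
```

```text
[ 35.9691184   -9.43630039 -80.44748428] [ 0.00252596 -0.00103782  0.00269029] [[ 0.8789  0.2442 -0.4098]
 [-0.2213  0.9697  0.1032]
 [ 0.4226  0.      0.9063]]
[65.7 16.8 66. ]
[ 65.7 -20.   66. ]
```

>>> send_rows --series '[[[4.5, -1.2, -10], [0.001, 0, 0.001], 1], [[4.5, -1.2, -10], [0.001, 0, 0.001], 1], [[4.5, -1.2, -10], [0, 0, 0], 1], [[4.5, -1.2, -10], [0, 0, 0], 1], [[4.5, -1.2, -10], [0, 0, 0], 1], [[4.5, -1.2, -10], [0, 0, 0], 1], [[4.5, -1.2, -10], [0, 0, 0], 1], [[4.5, -1.2, -10], [0, 0, 0], 1], [[0, 0, 0], [0, 0, 0], 1]]'

```text
time_s: 3.45
eef_pos: [546.8, 45.4, 323.7]
ee_rot: [-1.743, 2.233, -0.494]
contact_force: [-0.0, 0.2, 0.5]
opening: 85.3
```

```bash
python3 - <<'E'
from h import *
st=state(); print(st["time_s"],st["eef_pos"],st["joint_pos"].round(2),st["contact_force"], goal(66,56,-1.7)-st["eef_pos"])
im=get_image("wrist"); cv2.imwrite("pics/w2.png",im[:,:,::-1]); 
E
```

```text
3.45 [546.81342254  45.41179528 323.73439534] [-0.13  0.39 -0.09  2.02  0.59  0.39 -2.53] [-0.00785724  0.15084401  0.46306545] [-0.1959118  -1.29140329  0.389353  ]
```

View pics/w2.png

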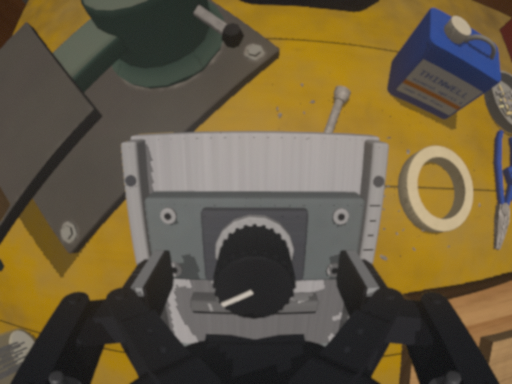

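>>> send_rows --newtons 20 --series '[[[0.2, -1.3, 0.4], [0, 0, 0], 0.6], [[0, 0, 0], [0, 0, 0], 0.5], [[0, 0, 0], [0, 0, 0], 0.4], [[0, 0, 0], [0, 0, 0], 0.3], [[0, 0, 0], [0, 0, 0], 0.3], [[0, 0, 0], [0, 0, 0], 0.3], [[0, 0, 0], [0, 0, 0], 0.3]]'

```text
time_s: 4.38
eef_pos: [547.0, 45.2, 325.8]
ee_rot: [-1.742, 2.23, -0.494]
contact_force: [-2.8, 3.9, 6.6]
opening: 35.5
```

```bash
python3 - <<'E'
from h import *
st=state(); F=frame(); print(st["opening"],st["eef_pos"],F.T@st["contact_force"], F.T@st["ft_torque"],F.T@( goal(66,56,-1.7)-st["eef_pos"]))
E
```

```text
35.463843951007256 [547.03694874  45.16542491 325.77314163] [-0.50241157  3.09914646  7.52697314] [ 0.51324177  0.67652981 -0.0037022 ] [-0.83440238 -1.11582201 -1.43081592]
```

>>> send_rows --series '[[[0, 0, 0], [0, 0, 0], 0.55], [[-0.5, 1.0, 2], [0, 0, 0], 0.55], [[0, 0, 0], [0, 0, 0], 0.46], [[0, 0, 0], [0, 0, 0], 0.3], [[0, 0, 0], [0, 0, 0], 0.3], [[0, 0, 0], [0, 0, 0], 0.3]]'

```text
time_s: 5.12
eef_pos: [546.4, 45.6, 327.3]
ee_rot: [-1.742, 2.231, -0.494]
contact_force: [-2.6, 3.8, 4.5]
opening: 35.7
```

```bash
python3 - <<'E'
from h import *
st=state(); F=frame(); print(st["opening"],st["eef_pos"],F.T@st["contact_force"], F.T@st["ft_torque"],F.T@( goal(66,56,-1.7)-st["eef_pos"]))
E
```

```text
35.6959123033612 [546.44766219  45.56607502 327.27436133] [-1.22267399  3.06471328  5.56682226] [0.38616339 0.67265985 0.03353135] [-0.86226621 -1.36043502 -3.07423547]
```

>>> send_rows --series '[[[-0.4, 1.15, 1.5], [0, 0, 0], 0.3], [[0, 0, 0], [0, 0, 0], 0.3]]'

```text
time_s: 5.38
eef_pos: [546.5, 45.8, 327.6]
ee_rot: [-1.742, 2.234, -0.494]
contact_force: [7.0, -0.8, -9.1]
opening: 35.1
```

```bash
cat > q.py <<'E'
from h import *
st=state(); F=frame(); R=Ro.from_rotvec(st["ee_rot"]).as_matrix(); x=F.T@R[:,0]; z=F.T@R[:,2]
print("t %.2f open %.1f ang %.2f"%(st["time_s"],st["opening"],np.rad2deg(np.arctan2(x[0],-x[1]))),"tilt",np.rad2deg(z[:2]).round(2),"F",(F.T@st["contact_force"]).round(2),"T",(F.T@st["ft_torque"]).round(3),"pos s,y,h",(F.T@(st["eef_pos"]-bed(P,0,0,155))).round(2),"q7",st["joint_pos"][6].round(2))
E
python3 q.py
```

```text
t 5.38 open 35.1 ang 0.04 tilt [-0.07 -0.01] F [  2.49   0.95 -11.21] T [ 0.49  -0.097 -0.031] pos s,y,h [67.   -0.09 59.33] q7 -2.52
```

>>> send_rows --series '[[[0.4, -0.1, -0.9], [0, 0, 0], 0.3], [[0, 0, 0], [-0.0358, 0.009, 0.0791], 0.3], [[0, 0, 0], [-0.0358, 0.009, 0.0791], 0.3], [[0, 0, 0], [-0.0358, 0.009, 0.0791], 0.3], [[0, 0, 0], [-0.0358, 0.009, 0.0791], 0.3], [[0, 0, 0], [-0.0358, 0.009, 0.0791], 0.3], [[0, 0, 0], [-0.0358, 0.009, 0.0791], 0.3], [[0, 0, 0], [-0.0358, 0.009, 0.0791], 0.3], [[0, 0, 0], [-0.0358, 0.009, 0.0791], 0.3], [[0, 0, 0], [0, 0, 0], 0.3]]'

```text
time_s: 6.62
eef_pos: [546.4, 46.9, 327.3]
ee_rot: [-2.495, 1.56, -0.619]
contact_force: [2.2, 5.3, -3.9]
opening: 35.1
```

```bash
python3 q.py; python3 - <<'E'
from h import *
im=get_image("wrist"); cv2.imwrite("pics/w3.png",im[:,:,::-1]); 
E
```

```text
t 6.62 open 35.1 ang 40.08 tilt [-0.06  0.1 ] F [-0.86  5.68 -3.87] T [ 1.046  0.6   -0.003] pos s,y,h [66.54  0.97 59.24] q7 -1.97
```

View pics/w3.png

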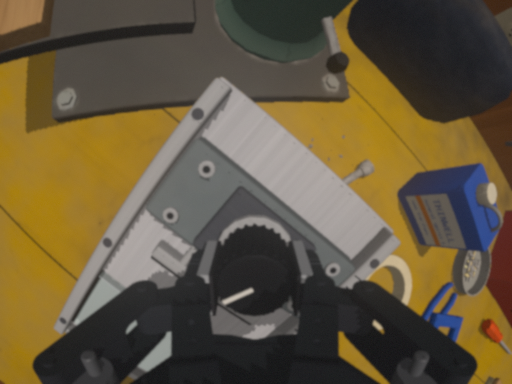

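>>> send_rows --series '[[[0.3, 1.2, 0], [-0.0358, 0.009, 0.0791], 0.3], [[0, 0, 0], [-0.0358, 0.009, 0.0791], 0.3], [[0, 0, 0], [-0.0358, 0.009, 0.0791], 0.3], [[0, 0, 0], [-0.0358, 0.009, 0.0791], 0.3], [[0, 0, 0], [0, 0, 0], 0.3]]'

```text
time_s: 7.3
eef_pos: [546.3, 47.7, 327.1]
ee_rot: [-2.79, 1.132, -0.658]
contact_force: [-0.9, 5.5, -5.0]
opening: 35.7
```

```bash
python3 q.py
```

```text
t 7.30 open 35.7 ang 59.98 tilt [-0.11  0.01] F [-4.13  5.11 -3.63] T [ 0.958  1.165 -0.   ] pos s,y,h [66.14  1.69 59.2 ] q7 -1.69
```

>>> send_rows --series '[[[0, 0, 0], [-0.0215, 0.0054, 0.0474], 0.3], [[0, 0, 0], [-0.0215, 0.0054, 0.0474], 0.3], [[0, 0, 0], [0, 0, 0], 0.3]]'

```text
time_s: 7.68
eef_pos: [546.7, 48.6, 327.3]
ee_rot: [-2.862, 0.992, -0.667]
contact_force: [2.0, 7.1, -6.9]
opening: 35.1
```

```bash
python3 q.py
```

```text
t 7.67 open 35.1 ang 65.88 tilt [-0.07  0.15] F [-2.76  7.36 -6.33] T [ 1.541  0.853 -0.513] pos s,y,h [66.45  2.7  59.3 ] q7 -1.6
```

>>> send_rows --series '[[[0, 0, 0], [0.043, -0.0108, -0.0948], 0.3], [[0, 0, 0], [0, 0, 0], 0.3]]'

```text
time_s: 7.92
eef_pos: [546.9, 48.5, 327.4]
ee_rot: [-2.786, 1.133, -0.659]
contact_force: [2.0, 6.0, -7.1]
opening: 35.2
```

```bash
python3 q.py
```

```text
t 7.92 open 35.2 ang 59.86 tilt [-0.03  0.13] F [-2.54  6.35 -6.61] T [1.407 0.622 0.035] pos s,y,h [66.66  2.61 59.32] q7 -1.69
```

>>> send_rows --series '[[[0, 0, 0], [0, 0, 0], 0.6], [[0, 0, 0], [0, 0, 0], 0.6], [[0, 0, 0], [0, 0, 0], 0.6]]'

```text
time_s: 8.3
eef_pos: [546.8, 46.8, 327.9]
ee_rot: [-2.79, 1.132, -0.662]
contact_force: [-0.6, -1.0, 0.1]
opening: 50.8
```

```bash
python3 q.py;  python3 - <<'E'
from h import *
im=get_image("wrist"); cv2.imwrite("pics/w4.png",im[:,:,::-1]); 
E
```

```text
t 8.30 open 50.8 ang 59.99 tilt [ 0.   -0.07] F [-0.31 -1.09  0.23] T [-0.011  0.408 -0.035] pos s,y,h [67.12  0.93 59.64] q7 -1.69
```

View pics/w4.png

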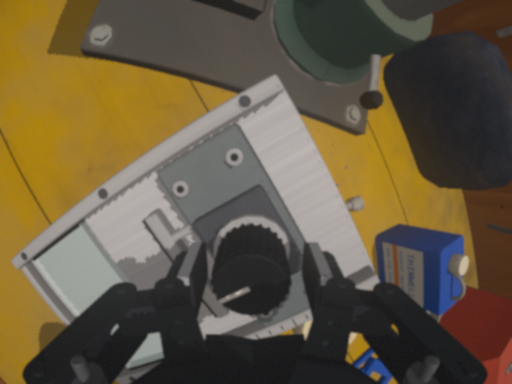

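>>> send_rows --series '[[[-0.1, -0.4, 0], [-0.0537, 0.0135, 0.1186], 0.7], [[-0.1, -0.5, 0], [-0.0537, 0.0135, 0.1186], 0.7], [[0, 0, 0], [-0.0537, 0.0135, 0.1186], 0.7], [[0, 0, 0], [-0.0537, 0.0135, 0.1186], 0.7], [[0, 0, 0], [0, 0, 0], 0.6], [[0, 0, 0], [0, 0, 0], 0.6]]'

```text
time_s: 9.1
eef_pos: [546.5, 46.3, 327.7]
ee_rot: [2.993, -0.374, 0.663]
contact_force: [-1.4, 0.4, -0.5]
opening: 50.9
```

```bash
python3 q.py;  python3 - <<'E'
from h import *
im=get_image("wrist"); cv2.imwrite("pics/w5.png",im[:,:,::-1]); 
E
```

```text
t 9.10 open 50.9 ang 89.89 tilt [-0.   -0.04] F [-1.47  0.05  0.19] T [ 0.003  0.496 -0.009] pos s,y,h [66.96  0.41 59.52] q7 -1.24
```

View pics/w5.png

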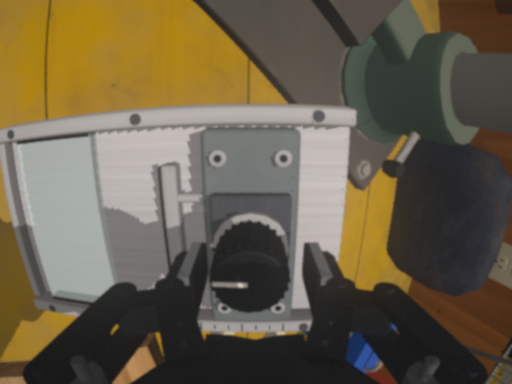

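>>> send_rows --newtons 25 --series '[[[0, 0, 0], [0, 0, 0], 0.46], [[0, 0, 0], [0, 0, 0], 0.42], [[0, 0, 0], [0, 0, 0], 0.3], [[0, 0, 0], [0, 0, 0], 0.3]]'

```text
time_s: 9.65
eef_pos: [545.1, 47.0, 327.1]
ee_rot: [2.993, -0.369, 0.659]
contact_force: [-7.7, 1.7, 2.7]
opening: 35.7
```

```bash
python3 q.py
```

```text
t 9.65 open 35.7 ang 90.09 tilt [-0.16 -0.07] F [-6.01 -0.24  5.75] T [-0.065  1.761 -0.037] pos s,y,h [65.28  0.76 59.58] q7 -1.24
```

>>> send_rows --series '[[[-0.2, 0, 0.45], [0, 0, 0], 0.3], [[-3.08, 0.775, -1.48], [0, 0, 0], 0.3], [[-3.08, 0.775, -1.48], [0, 0, 0], 0.3], [[-3.08, 0.775, -1.48], [0, 0, 0], 0.3], [[-3.08, 0.775, -1.48], [0, 0, 0], 0.3], [[-3.08, 0.775, -1.48], [0, 0, 0], 0.3]]'

```text
time_s: 10.4
eef_pos: [533.0, 49.7, 321.5]
ee_rot: [2.992, -0.372, 0.67]
contact_force: [11.7, -2.0, -5.7]
opening: 35.0
```

```bash
python3 q.py
```

```text
t 10.40 open 35.0 ang 89.96 tilt [0.23 0.03] F [  8.27   0.91 -10.16] T [ 0.111 -0.971  0.047] pos s,y,h [51.73  0.43 59.81] q7 -1.29
```

>>> send_rows --series '[[[-3.08, 0.775, -1.48], [0, 0, 0], 0.3], [[-3.08, 0.775, -1.48], [0, 0, 0], 0.3], [[-3.08, 0.775, -1.48], [0, 0, 0], 0.3], [[-3.08, 0.775, -1.48], [0, 0, 0], 0.3], [[-3.08, 0.775, -1.48], [0, 0, 0], 0.3]]'

```text
time_s: 11.02
eef_pos: [517.7, 53.7, 314.1]
ee_rot: [2.992, -0.372, 0.67]
contact_force: [11.3, -3.0, -6.1]
opening: 35.1
```

```bash
python3 q.py;  python3 - <<'E'
from h import *
im=get_image("wrist"); cv2.imwrite("pics/w6.png",im[:,:,::-1]); 
E
```

```text
t 11.03 open 35.1 ang 89.96 tilt [0.22 0.03] F [  8.    -0.18 -10.41] T [ 0.163 -1.001 -0.015] pos s,y,h [34.22  0.47 59.81] q7 -1.36
```

View pics/w6.png

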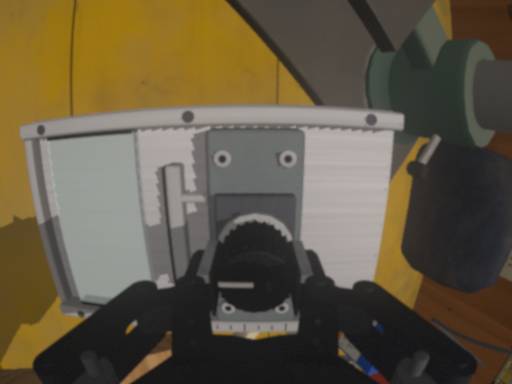

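>>> send_rows --series '[[[0.2, 0, -0.45], [0, 0, 0], 0.3], [[-0.88, 0.22, -0.42], [0, 0, 0], 0.3], [[-0.88, 0.22, -0.42], [0, 0, 0], 0.3], [[-0.88, 0.22, -0.42], [0, 0, 0], 0.3], [[-0.88, 0.22, -0.42], [0, 0, 0], 0.3], [[-0.88, 0.22, -0.42], [0, 0, 0], 0.3]]'

```text
time_s: 11.82
eef_pos: [513.5, 54.8, 312.0]
ee_rot: [2.992, -0.372, 0.671]
contact_force: [9.8, -1.8, -1.7]
opening: 35.1
```

```bash
python3 q.py; cat > g.py <<'E'
from h import *
import sys
st=state(); im=get_image("wrist"); n=sys.argv[1]
cv2.imwrite(f"pics/{n}.png",cv2.resize(im[90:290,30:230,::-1],None,fx=3,fy=3,interpolation=2)); np.savez(n+".npz",p=st["eef_pos"],r=st["ee_rot"])
E
python3 g.py w7
```

```text
t 11.82 open 35.1 ang 89.96 tilt [0.26 0.02] F [ 8.32  0.62 -5.78] T [-0.088 -0.906 -0.015] pos s,y,h [29.38  0.55 59.73] q7 -1.38
```

View pics/w7.png

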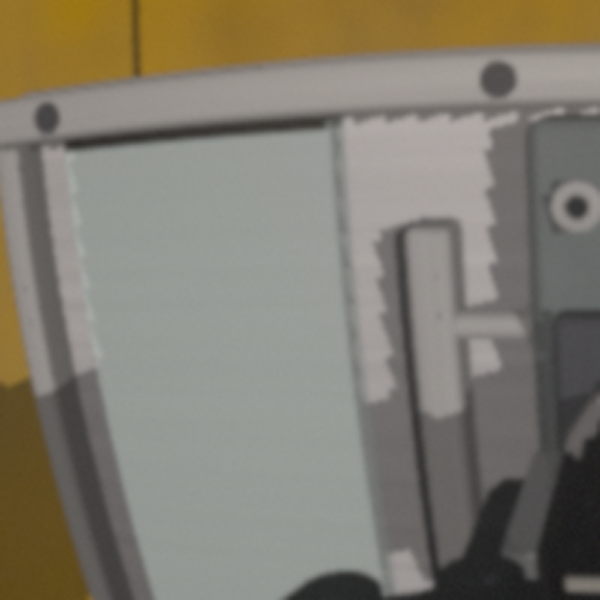

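```bash
python3 - <<'E'
from h import *
z=np.load("w7.npz")
for (u,v),h in [((342,250),10),((405,250),13),((350,250),0),((425,500),13),((376,500),10),((460,250),13)]:
    print(onplane(*wray(30+u/3-.3,90+v/3-.3,z["p"],z["r"]),h).round(1))
E
```

```text
[-38.5  38.5  10. ]
[-23.5  38.8  13. ]
[-40.5  36.3   0. ]
[-24.8 -17.7  13. ]
[-37.7 -19.8  10. ]
[-12.   38.6  13. ]
```

>>> send_rows --series '[[[-0.88, 0.22, -0.42], [0, 0, 0], 0.3], [[-0.88, 0.22, -0.42], [0, 0, 0], 0.3], [[-0.88, 0.22, -0.42], [0, 0, 0], 0.3], [[-0.88, 0.22, -0.42], [0, 0, 0], 0.3], [[-0.88, 0.22, -0.42], [0, 0, 0], 0.3]]'

```text
time_s: 12.5
eef_pos: [509.1, 55.9, 309.9]
ee_rot: [2.992, -0.372, 0.671]
contact_force: [10.0, -3.1, -1.3]
opening: 35.5
```

```bash
python3 q.py
```

```text
t 12.50 open 35.5 ang 89.95 tilt [0.26 0.02] F [ 8.9  -0.59 -5.63] T [-0.034 -0.919  0.023] pos s,y,h [24.44  0.53 59.73] q7 -1.4
```

>>> send_rows --series '[[[-0.88, 0.22, -0.42], [0, 0, 0], 0.3], [[-0.88, 0.22, -0.42], [0, 0, 0], 0.3]]'

```text
time_s: 12.75
eef_pos: [507.3, 56.3, 309.1]
ee_rot: [2.992, -0.372, 0.671]
contact_force: [9.1, -2.9, -2.0]
opening: 35.2
```

```bash
python3 q.py
```

```text
t 12.75 open 35.2 ang 89.95 tilt [0.27 0.02] F [ 7.78 -0.58 -5.89] T [-0.071 -0.927 -0.018] pos s,y,h [22.44  0.56 59.75] q7 -1.41
```

>>> send_rows --series '[[[-0.44, 0.11, -0.21], [0, 0, 0], 0.3], [[-0.44, 0.11, -0.21], [0, 0, 0], 0.3]]'

```text
time_s: 13.0
eef_pos: [506.5, 56.6, 308.7]
ee_rot: [2.992, -0.372, 0.671]
contact_force: [9.4, -3.2, -1.8]
opening: 35.1
```

```bash
python3 q.py
```

```text
t 13.00 open 35.1 ang 89.95 tilt [0.26 0.02] F [ 8.22 -0.79 -5.82] T [-0.069 -0.914  0.061] pos s,y,h [21.44  0.56 59.74] q7 -1.41
```

>>> send_rows --series '[[[-0.44, 0.11, -0.21], [0, 0, 0], 0.3], [[-0.44, 0.11, -0.21], [0, 0, 0], 0.3]]'

```text
time_s: 13.25
eef_pos: [505.6, 56.8, 308.3]
ee_rot: [2.992, -0.372, 0.671]
contact_force: [10.1, -2.7, -0.6]
opening: 35.4
```

```bash
python3 q.py
```

```text
t 13.25 open 35.4 ang 89.96 tilt [0.26 0.02] F [ 9.22 -0.12 -5.  ] T [-0.004 -0.918  0.011] pos s,y,h [20.43  0.59 59.75] q7 -1.42
```

>>> send_rows --series '[[[-0.44, 0.11, -0.21], [0, 0, 0], 0.3], [[-0.44, 0.11, -0.21], [0, 0, 0], 0.3]]'

```text
time_s: 13.5
eef_pos: [504.7, 57.0, 307.8]
ee_rot: [2.992, -0.372, 0.67]
contact_force: [8.8, -2.2, -2.0]
opening: 35.2
```

```bash
python3 q.py
```

```text
t 13.50 open 35.2 ang 89.95 tilt [0.26 0.02] F [ 7.38 -0.02 -5.67] T [-0.076 -0.906 -0.004] pos s,y,h [19.44  0.55 59.73] q7 -1.42
```

>>> send_rows --series '[[[-0.44, 0.11, -0.21], [0, 0, 0], 0.3]]'

```text
time_s: 13.62
eef_pos: [504.3, 57.1, 307.6]
ee_rot: [2.992, -0.372, 0.67]
contact_force: [9.5, -2.3, -1.8]
opening: 35.3
```

```bash
python3 q.py
```

```text
t 13.62 open 35.3 ang 89.95 tilt [0.26 0.02] F [ 8.07  0.05 -5.8 ] T [-0.06  -0.91  -0.002] pos s,y,h [18.92  0.55 59.72] q7 -1.42
```

>>> send_rows --series '[[[-0.44, 0.11, -0.21], [0, 0, 0], 0.3]]'

```text
time_s: 13.75
eef_pos: [503.8, 57.2, 307.4]
ee_rot: [2.991, -0.372, 0.67]
contact_force: [9.3, -3.3, -1.9]
opening: 35.3
```

```bash
python3 q.py
```

```text
t 13.75 open 35.3 ang 89.95 tilt [0.26 0.01] F [ 8.07 -0.94 -5.9 ] T [-0.123 -0.918 -0.003] pos s,y,h [18.44  0.55 59.74] q7 -1.42
```

>>> send_rows --series '[[[-0.44, 0.11, -0.21], [0, 0, 0], 0.3]]'

```text
time_s: 13.88
eef_pos: [503.4, 57.3, 307.2]
ee_rot: [2.992, -0.372, 0.67]
contact_force: [9.4, -2.6, -1.5]
opening: 35.5
```

```bash
python3 q.py; python3 g.py w8
```

```text
t 13.88 open 35.5 ang 89.95 tilt [0.26 0.02] F [ 8.15 -0.22 -5.49] T [-0.044 -0.911 -0.011] pos s,y,h [17.93  0.56 59.74] q7 -1.43
```

View pics/w8.png

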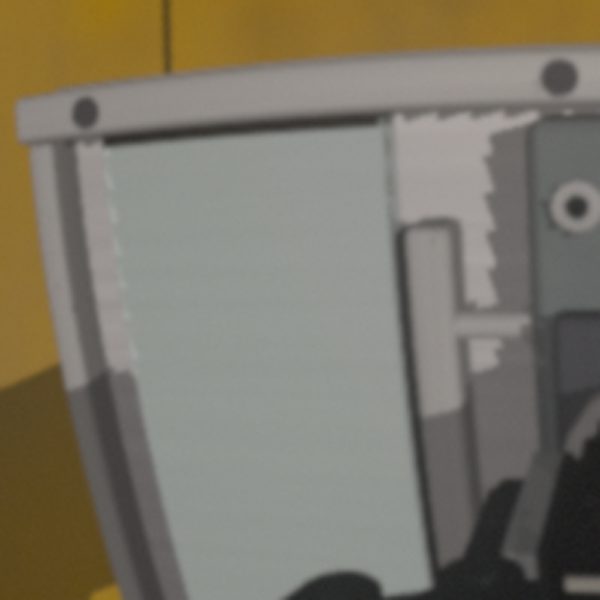

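>>> send_rows --series '[[[-0.44, 0.11, -0.21], [0, 0, 0], 0.3]]'

```text
time_s: 14.05
eef_pos: [503.0, 57.5, 307.0]
ee_rot: [2.992, -0.372, 0.67]
contact_force: [10.2, -2.2, -2.2]
opening: 35.4
```

```bash
python3 q.py
```

```text
t 14.05 open 35.4 ang 89.95 tilt [0.26 0.02] F [ 8.56  0.38 -6.37] T [-0.076 -0.955  0.005] pos s,y,h [17.45  0.57 59.74] q7 -1.43
```

>>> send_rows --series '[[[-0.44, 0.11, -0.21], [0, 0, 0], 0.3]]'

```text
time_s: 14.18
eef_pos: [502.5, 57.6, 306.8]
ee_rot: [2.992, -0.372, 0.67]
contact_force: [9.3, -2.2, -2.8]
opening: 35.6
```

```bash
python3 q.py
```

```text
t 14.18 open 35.6 ang 89.95 tilt [0.26 0.02] F [ 7.49  0.16 -6.61] T [-0.084 -0.983 -0.011] pos s,y,h [16.92  0.57 59.73] q7 -1.43
```

>>> send_rows --series '[[[-0.44, 0.11, -0.21], [0, 0, 0], 0.3]]'

```text
time_s: 14.3
eef_pos: [502.1, 57.7, 306.5]
ee_rot: [2.992, -0.372, 0.67]
contact_force: [9.8, -2.8, -3.1]
opening: 35.3
```

```bash
python3 q.py
```

```text
t 14.30 open 35.3 ang 89.95 tilt [0.26 0.02] F [ 7.97 -0.35 -7.12] T [-0.049 -0.876  0.053] pos s,y,h [16.42  0.56 59.73] q7 -1.43
```

>>> send_rows --series '[[[-0.44, 0.11, -0.21], [0, 0, 0], 0.3]]'

```text
time_s: 14.42
eef_pos: [501.6, 57.8, 306.3]
ee_rot: [2.992, -0.372, 0.67]
contact_force: [9.1, -2.9, -1.8]
opening: 35.5
```

```bash
python3 q.py
```

```text
t 14.43 open 35.5 ang 89.95 tilt [0.26 0.02] F [ 7.86 -0.55 -5.7 ] T [-0.043 -0.865 -0.013] pos s,y,h [15.93  0.58 59.72] q7 -1.43
```

>>> send_rows --series '[[[-0.44, 0.11, -0.21], [0, 0, 0], 0.3]]'

```text
time_s: 14.55
eef_pos: [501.2, 57.9, 306.2]
ee_rot: [2.992, -0.372, 0.671]
contact_force: [10.0, -3.0, -2.5]
opening: 35.4
```

```bash
python3 q.py; python3 g.py w9
```

```text
t 14.55 open 35.4 ang 89.95 tilt [0.26 0.02] F [ 8.42 -0.48 -6.66] T [-0.045 -0.993  0.086] pos s,y,h [15.48  0.58 59.74] q7 -1.44
```

View pics/w9.png

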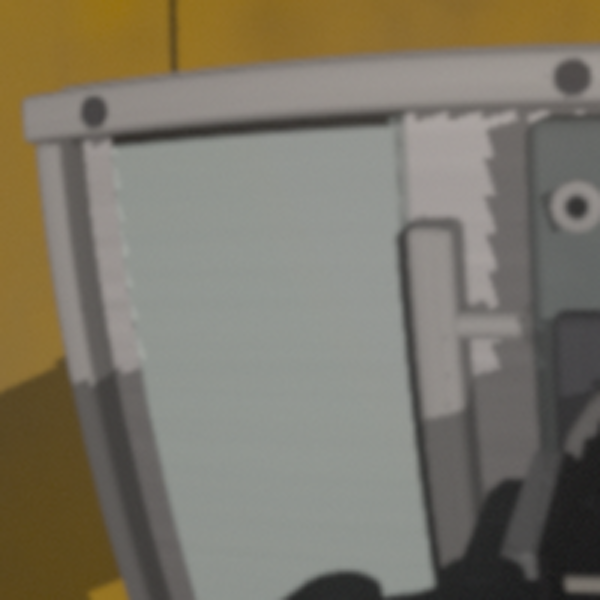

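>>> send_rows --series '[[[-0.44, 0.11, -0.21], [0, 0, 0], 0.3]]'

```text
time_s: 14.72
eef_pos: [500.9, 57.9, 306.0]
ee_rot: [2.991, -0.372, 0.671]
contact_force: [10.1, -2.2, -1.7]
opening: 35.2
```

```bash
python3 q.py
```

```text
t 14.72 open 35.2 ang 89.95 tilt [0.28 0.02] F [ 8.63  0.35 -5.94] T [-0.037 -1.089  0.01 ] pos s,y,h [15.14  0.55 59.75] q7 -1.44
```

>>> send_rows --series '[[[-0.44, 0.11, -0.21], [0, 0, 0], 0.3]]'

```text
time_s: 14.85
eef_pos: [500.6, 58.0, 305.8]
ee_rot: [2.991, -0.372, 0.671]
contact_force: [10.3, -2.4, -3.3]
opening: 35.3
```

```bash
python3 q.py
```

```text
t 14.85 open 35.3 ang 89.94 tilt [0.29 0.02] F [ 8.21  0.18 -7.43] T [-0.042 -1.212 -0.012] pos s,y,h [14.74  0.56 59.73] q7 -1.44
```

>>> send_rows --series '[[[-0.44, 0.11, -0.21], [0, 0, 0], 0.3]]'

```text
time_s: 14.98
eef_pos: [500.3, 58.1, 305.7]
ee_rot: [2.991, -0.372, 0.672]
contact_force: [12.2, -3.1, -2.1]
opening: 35.2
```

```bash
python3 q.py
```

```text
t 14.97 open 35.2 ang 89.94 tilt [0.3  0.02] F [10.53  0.02 -7.28] T [-0.043 -1.265  0.061] pos s,y,h [14.36  0.56 59.74] q7 -1.44
```

>>> send_rows --series '[[[0.88, -0.22, 0.42], [0, 0, 0], 0.3], [[0.88, -0.22, 0.42], [0, 0, 0], 0.3], [[0.88, -0.22, 0.42], [0, 0, 0], 0.3], [[0, 0, 0], [0, 0, 0], 0.3]]'

```text
time_s: 15.48
eef_pos: [501.0, 58.0, 306.0]
ee_rot: [2.993, -0.37, 0.666]
contact_force: [5.2, -1.7, -0.7]
opening: 35.4
```

```bash
python3 q.py
```

```text
t 15.47 open 35.4 ang 90.05 tilt [ 0.08 -0.  ] F [ 4.62 -0.43 -2.94] T [-0.024 -0.457  0.01 ] pos s,y,h [15.14  0.65 59.71] q7 -1.43
```

```bash
sed -i 's/^print.*/&\nprint("grasp s,y,h",(F.T@(st["eef_pos"]+155*R[:,2]-bed(P,0,0,0))).round(2))/' q.py; python3 q.py
```

```text
t 15.47 open 35.4 ang 90.05 tilt [ 0.08 -0.  ] F [ 4.62 -0.43 -2.94] T [-0.024 -0.457  0.01 ] pos s,y,h [15.14  0.65 59.71] q7 -1.43
grasp s,y,h [15.36  0.64 59.71]
```

>>> send_rows --series '[[[0.88, -0.22, 0.42], [0, 0, 0], 0.3], [[0.88, -0.22, 0.42], [0, 0, 0], 0.3], [[0, 0, 0], [0, 0, 0], 0.3]]'

```text
time_s: 15.85
eef_pos: [501.5, 57.9, 306.1]
ee_rot: [2.993, -0.368, 0.662]
contact_force: [-2.6, 1.9, 1.7]
opening: 35.3
```

```bash
python3 q.py
```

```text
t 15.85 open 35.3 ang 90.11 tilt [-0.06 -0.03] F [-2.03  1.18  2.78] T [0.028 0.842 0.086] pos s,y,h [15.72  0.67 59.61] q7 -1.42
grasp s,y,h [15.56  0.59 59.61]
```

>>> send_rows --series '[[[0.88, -0.22, 0.42], [0, 0, 0], 0.3], [[0, 0, 0], [0, 0, 0], 0.3]]'

```text
time_s: 16.1
eef_pos: [501.8, 57.8, 306.2]
ee_rot: [2.994, -0.368, 0.66]
contact_force: [-6.5, 1.8, 1.2]
opening: 35.2
```

```bash
python3 q.py
```

```text
t 16.10 open 35.2 ang 90.14 tilt [-0.13 -0.04] F [-5.59  0.12  3.96] T [0.092 1.58  0.032] pos s,y,h [16.03  0.66 59.56] q7 -1.42
grasp s,y,h [15.67  0.56 59.56]
```

>>> send_rows --series '[[[0.88, -0.22, 0.42], [0, 0, 0], 0.3], [[0.88, -0.22, 0.42], [0, 0, 0], 0.3], [[0, 0, 0], [0, 0, 0], 0.3]]'

```text
time_s: 16.48
eef_pos: [502.3, 57.8, 306.4]
ee_rot: [2.994, -0.367, 0.656]
contact_force: [-12.7, 3.4, 4.1]
opening: 35.0
```

```bash
python3 q.py
```

```text
t 16.48 open 35.0 ang 90.19 tilt [-0.27 -0.06] F [-10.17   0.22   9.24] T [ 0.06   2.554 -0.05 ] pos s,y,h [16.57  0.71 59.52] q7 -1.41
grasp s,y,h [15.83  0.56 59.52]
```

>>> send_rows --series '[[[0.44, -0.11, 0.21], [0, 0, 0], 0.3], [[0, 0, 0], [0, 0, 0], 0.3]]'

```text
time_s: 16.73
eef_pos: [502.5, 57.8, 306.5]
ee_rot: [2.995, -0.366, 0.655]
contact_force: [-13.5, 3.0, 3.8]
opening: 34.9
```

```bash
python3 q.py
```

```text
t 16.73 open 34.9 ang 90.21 tilt [-0.3  -0.06] F [-10.96  -0.43   9.26] T [0.105 2.792 0.021] pos s,y,h [16.73  0.75 59.52] q7 -1.41
grasp s,y,h [15.91  0.58 59.53]
```

>>> send_rows --series '[[[0.44, -0.11, 0.21], [0, 0, 0], 0.3], [[0, 0, 0], [0, 0, 0], 0.3]]'

```text
time_s: 16.98
eef_pos: [502.7, 57.7, 306.6]
ee_rot: [2.995, -0.366, 0.655]
contact_force: [-14.4, 3.6, 4.4]
opening: 34.9
```

```bash
python3 q.py
```

```text
t 16.98 open 34.9 ang 90.21 tilt [-0.32 -0.07] F [-11.58  -0.07  10.24] T [0.114 3.001 0.015] pos s,y,h [17.02  0.75 59.51] q7 -1.4
grasp s,y,h [16.15  0.57 59.51]
```

>>> send_rows --series '[[[0.44, -0.11, 0.21], [0, 0, 0], 0.3], [[0, 0, 0], [0, 0, 0], 0.3]]'

```text
time_s: 17.23
eef_pos: [503.0, 57.6, 306.8]
ee_rot: [2.995, -0.366, 0.654]
contact_force: [-15.6, 4.4, 4.1]
opening: 35.4
```

```bash
python3 q.py
```

```text
t 17.23 open 35.4 ang 90.22 tilt [-0.34 -0.07] F [-12.96   0.48  10.53] T [ 0.06   3.035 -0.024] pos s,y,h [17.36  0.77 59.52] q7 -1.4
grasp s,y,h [16.46  0.58 59.52]
```

>>> send_rows --series '[[[0.26, -0.07, 0.13], [0, 0, 0], 0.3], [[0, 0, 0], [0, 0, 0], 0.3]]'

```text
time_s: 17.48
eef_pos: [503.2, 57.6, 306.8]
ee_rot: [2.995, -0.366, 0.654]
contact_force: [-15.2, 3.7, 3.6]
opening: 35.1
```

```bash
python3 q.py;python3 g.py w10
```

```text
t 17.48 open 35.1 ang 90.22 tilt [-0.34 -0.07] F [-12.65  -0.14   9.86] T [ 0.071  3.204 -0.046] pos s,y,h [17.59  0.75 59.5 ] q7 -1.4
grasp s,y,h [16.66  0.56 59.5 ]
```

View pics/w10.png

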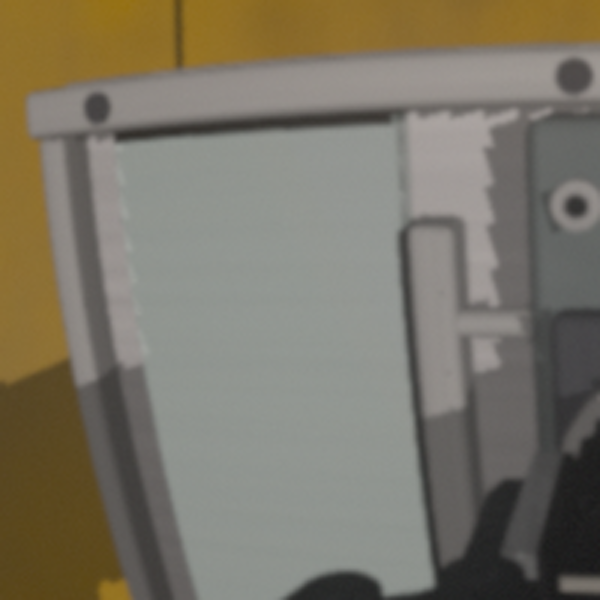

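>>> send_rows --series '[[[0.3, -0.08, 0.15], [0, 0, 0], 0.3], [[0, 0, 0], [0, 0, 0], 0.3]]'

```text
time_s: 17.77
eef_pos: [503.4, 57.5, 306.9]
ee_rot: [2.995, -0.366, 0.654]
contact_force: [-15.5, 4.6, 4.6]
opening: 35.7
```

```bash
python3 q.py
```

```text
t 17.77 open 35.7 ang 90.23 tilt [-0.35 -0.07] F [-12.67   0.63  11.03] T [ 0.074  3.223 -0.06 ] pos s,y,h [17.83  0.77 59.51] q7 -1.4
grasp s,y,h [16.87  0.58 59.51]
```

>>> send_rows --series '[[[-1.4, 0.35, -0.67], [0, 0, 0], 0.3], [[-1.4, 0.35, -0.67], [0, 0, 0], 0.3], [[0, 0, 0], [0, 0, 0], 0.3]]'

```text
time_s: 18.15
eef_pos: [502.6, 57.7, 306.7]
ee_rot: [2.994, -0.368, 0.66]
contact_force: [-6.8, 1.0, 2.9]
opening: 35.4
```

```bash
python3 q.py
```

```text
t 18.15 open 35.4 ang 90.14 tilt [-0.13 -0.04] F [-4.94 -0.66  5.55] T [1.010e-01 1.626e+00 1.000e-03] pos s,y,h [16.94  0.71 59.6 ] q7 -1.41
grasp s,y,h [16.59  0.61 59.6 ]
```

>>> send_rows --series '[[[0, 0, 0], [0, 0, 0], 0.55], [[0, 0, 0], [0, 0, 0], 0.55], [[0, 0, 0], [0, 0, 0], 0.55]]'

```text
time_s: 18.52
eef_pos: [504.0, 57.1, 307.3]
ee_rot: [2.993, -0.37, 0.664]
contact_force: [-0.8, 0.2, 0.1]
opening: 46.5
```

```bash
python3 q.py; python3 g.py w11
```

```text
t 18.52 open 46.5 ang 90.06 tilt [ 0.01 -0.03] F [-0.75  0.02  0.41] T [-0.007  0.432 -0.024] pos s,y,h [18.58  0.5  59.53] q7 -1.41
grasp s,y,h [18.62  0.42 59.53]
```

View pics/w11.png

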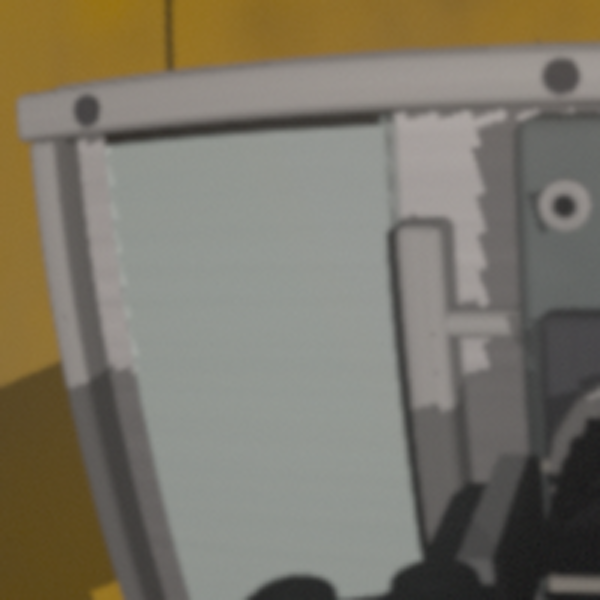

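>>> send_rows --newtons 25 --series '[[[-1.95, 0.07, -0.89], [0, 0, 0], 0.55], [[0, 0, 0], [0, 0, 0], 0.55], [[0, 0, 0], [0, 0, 0], 0.44], [[0, 0, 0], [0, 0, 0], 0.3], [[0, 0, 0], [0, 0, 0], 0.3], [[0, 0, 0], [0, 0, 0], 0.3]]'

```text
time_s: 19.32
eef_pos: [501.9, 57.3, 306.5]
ee_rot: [2.993, -0.369, 0.664]
contact_force: [-2.2, -0.5, 3.2]
opening: 35.7
```

```bash
python3 q.py
```

```text
t 19.32 open 35.7 ang 90.08 tilt [ 0.02 -0.03] F [-0.46 -1.    3.71] T [-0.138  0.298  0.029] pos s,y,h [16.37  0.18 59.72] q7 -1.42
grasp s,y,h [16.43  0.11 59.72]
```

>>> send_rows --series '[[[0, 0, 0], [0.0358, -0.009, -0.0791], 0.3], [[0, 0, 0], [0.0358, -0.009, -0.0791], 0.3], [[0, 0, 0], [0.0358, -0.009, -0.0791], 0.3], [[0, 0, 0], [0.0358, -0.009, -0.0791], 0.3], [[0, 0, 0], [0, 0, 0], 0.3]]'

```text
time_s: 19.95
eef_pos: [502.0, 57.3, 306.5]
ee_rot: [-2.913, 0.892, -0.675]
contact_force: [-0.8, -0.9, 4.7]
opening: 35.1
```

```bash
python3 q.py; python3 g.py w12
```

```text
t 19.95 open 35.1 ang 70.10 tilt [ 0.02 -0.02] F [ 1.47 -1.05  4.52] T [-0.204  0.229 -0.015] pos s,y,h [16.41  0.18 59.73] q7 -1.73
grasp s,y,h [16.45  0.12 59.73]
```

>>> send_rows --series '[[[0, 0, 0], [0.0358, -0.009, -0.0791], 0.3], [[0, 0, 0], [0.0358, -0.009, -0.0791], 0.3], [[0, 0, 0], [0.0358, -0.009, -0.0791], 0.3], [[0, 0, 0], [0.0358, -0.009, -0.0791], 0.3], [[0, 0, 0], [0, 0, 0], 0.3]]'

```text
time_s: 20.62
eef_pos: [502.0, 57.3, 306.5]
ee_rot: [-2.653, 1.351, -0.644]
contact_force: [-1.9, -1.4, 5.5]
opening: 35.1
```

```bash
python3 q.py
```

```text
t 20.62 open 35.1 ang 50.17 tilt [ 0.01 -0.01] F [ 1.   -1.85  5.58] T [-0.26   0.083  0.077] pos s,y,h [16.42  0.14 59.7 ] q7 -2.02
grasp s,y,h [16.44  0.11 59.7 ]
```

>>> send_rows --series '[[[0, 0, 0], [0.0358, -0.009, -0.0791], 0.3], [[0, 0, 0], [0.0358, -0.009, -0.0791], 0.3], [[0, 0, 0], [0.0358, -0.009, -0.0791], 0.3], [[0, 0, 0], [0.0358, -0.009, -0.0791], 0.3], [[0, 0, 0], [0, 0, 0], 0.3]]'

```text
time_s: 21.25
eef_pos: [502.0, 57.2, 306.5]
ee_rot: [-2.327, 1.752, -0.595]
contact_force: [-0.5, -1.3, 5.1]
opening: 34.9
```

```bash
python3 q.py; python3 - <<'E'
from h import *
im=get_image("wrist"); cv2.imwrite("pics/w13.png",im[:,:,::-1])
E
```

```text
t 21.25 open 34.9 ang 30.19 tilt [ 0.01 -0.  ] F [ 1.99 -1.39  4.66] T [-0.319  0.13  -0.049] pos s,y,h [16.46  0.09 59.7 ] q7 -2.31
grasp s,y,h [16.48  0.08 59.7 ]
```

View pics/w13.png

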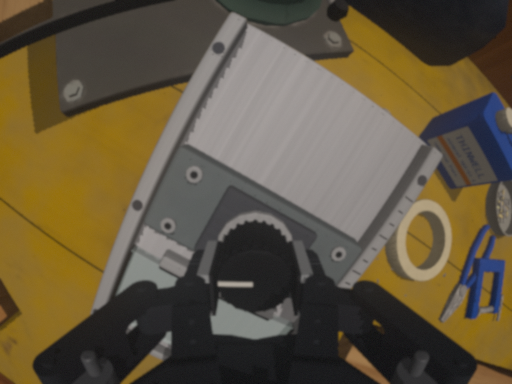

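>>> send_rows --series '[[[0, 0, 0], [0, 0, 0], 0.55], [[0, 0, 0], [0, 0, 0], 0.8], [[0, 0, 0], [0, 0, 0], 1], [[0, 0, 0], [0, 0, 0], 1], [[-2.05, 0.5, 4.53], [0, 0, 0], 1], [[-4.1, 1.03, 9.06], [0, 0, 0], 1], [[-4.1, 1.03, 9.06], [0, 0, 0], 1], [[-4.1, 1.03, 9.06], [0, 0, 0], 1], [[-4.1, 1.03, 9.06], [0, 0, 0], 1], [[-4.1, 1.03, 9.06], [0, 0, 0], 1], [[-4.1, 1.03, 9.06], [0, 0, 0], 1], [[-4.1, 1.03, 9.06], [0, 0, 0], 1]]'

```text
time_s: 22.8
eef_pos: [470.8, 65.1, 374.9]
ee_rot: [-2.325, 1.754, -0.594]
contact_force: [-0.2, -0.3, 0.3]
opening: 85.6
```

>>> send_rows --series '[[[-4.1, 1.03, 9.06], [-0.0716, 0.018, 0.1582], 1], [[-4.1, 1.03, 9.06], [-0.0716, 0.018, 0.1582], 1], [[-4.1, 1.03, 9.06], [-0.0716, 0.018, 0.1582], 1], [[-4.1, 1.03, 9.06], [-0.0716, 0.018, 0.1582], 1], [[0, 0, 0], [-0.0716, 0.018, 0.1582], 1], [[0, 0, 0], [-0.0716, 0.018, 0.1582], 1], [[0, 0, 0], [0, 0, 0], 1], [[0, 0, 0], [0, 0, 0], 1]]'

```text
time_s: 23.8
eef_pos: [454.6, 69.1, 410.6]
ee_rot: [2.993, -0.375, 0.663]
contact_force: [-0.6, -0.0, 0.6]
opening: 85.3
```

```bash
python3 q.py; python3 - <<'E'
from h import *
st=state(); im=get_image("wrist"); cv2.imwrite("pics/w14.png",im[:,:,::-1]);np.savez("w14.npz",p=st["eef_pos"],r=st["ee_rot"])
im=get_image("top"); cv2.imwrite("pics/t2.png",cv2.resize(im[:,:,::-1],None,fx=1.5,fy=1.5))
E
```

```text
t 23.80 open 85.3 ang 89.85 tilt [-0.01 -0.03] F [-0.28 -0.16  0.74] T [0.028 0.43  0.011] pos s,y,h [1.6180e+01 7.0000e-02 1.7466e+02] q7 -1.04
grasp s,y,h [ 1.6160e+01 -2.0000e-02  1.7466e+02]
```

View pics/w14.png

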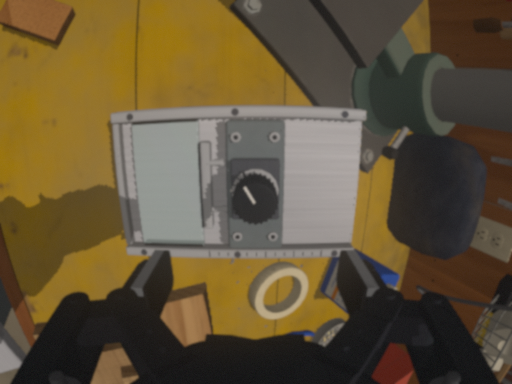

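View pics/t2.png

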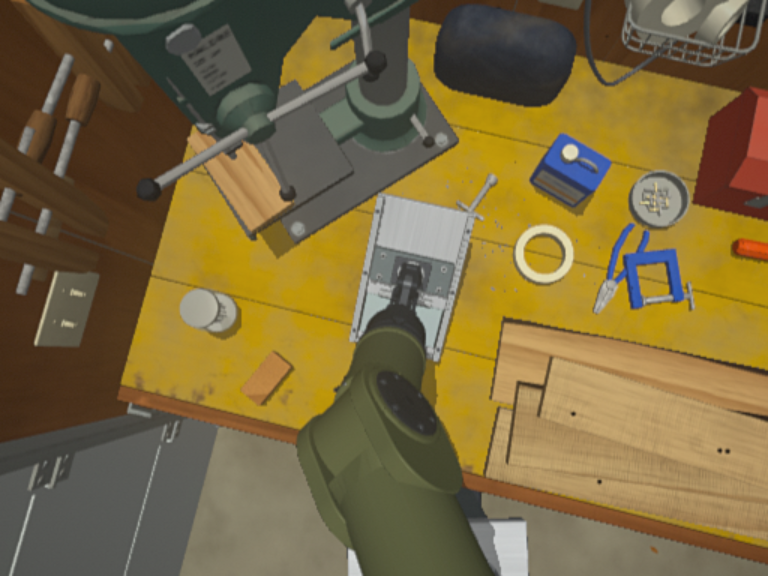

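```bash
python3 - <<'E'
from h import *
im=cv2.imread("pics/w14.png"); c=im[170:228,226:288]; g=c.min(2)
z=np.load("w14.npz")
cv2.imwrite("pics/w14z.png",cv2.resize(im[110:260,180:300],None,fx=4,fy=4,interpolation=2))
m=np.zeros_like(g); cv2.circle(m,(255-226,198-170),16,255,-1)
n,l,s,ce=cv2.connectedComponentsWithStats(((g>110)&(m>0)).astype(np.uint8)); print(s,ce)
k=1+s[1:,4].argmax(); v,u=np.nonzero(l==k)
L=np.array([onplane(*wray(a+226,b+170,z["p"],z["r"]),68)[:2] for a,b in zip(u,v)])
x=cv2.fitLine(L.astype(np.float32),cv2.DIST_L2,0,.01,.01).ravel(); print(x,np.rad2deg(np.arctan2(x[1],x[0])))
E
```

```text
[[   0    0   62   58 3535]
 [  18   17   11   17   61]] [[30.627157   28.56379066]
 [23.13114754 24.80327869]]
[ 0.4987574  -0.86674166 12.217091    6.2062283 ] -60.08218
```

View pics/w14z.png

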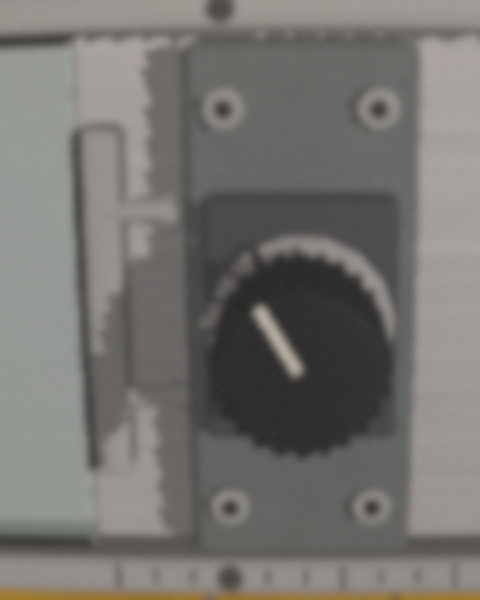

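The white line is at 60.1° clockwise from straight down the slope, which is three clicks. The shoe's face (x ≈ 78–90 in the enlarged picture) lies against the glass edge, the gripper is open and clear, and the jar, tape and block are where they were. I'm handing the job in.

```bash
python3 -c "
from station import *
print(finish_job())"
```

```text
the job is handed in; nothing more can be done
None
```

The job is done and handed in at about 24 s. I did the three steps in the order asked and then let go.

- **Winding back:** I turned the knob anticlockwise through 60° (three clicks) to its stop. The torque rose to about 0.5 N m there, and the white line pointed straight down the slope.
- **Sliding to the glass:** I slid the carriage down until the wrist moment rose with the shoe's spring. To be sure of the touch I went about 1.3 mm past it, roughly 2 N on the glass. I then backed off to an estimated 0.2–0.4 mm of overlap.
- **Three clicks:** I turned the knob 60° clockwise. The carriage stayed put (the gripped point moved no more than 0.05 mm). I then opened the gripper and drew back.

**Last checks:**
- The white line measured 60.1° clockwise from straight down the slope.
- The shoe lies against the glass edge in the last wrist picture.
- The force on the tool was close to zero after letting go.
- The jar, tape and block look unmoved in the last top view.

**Less certain:**
- The first touch point is known only to about 0.3 mm. From that I estimate the final press at 5.7–6 N against the 5.4 N nominal, but I did not measure it directly.
- The scene and top cameras disagreed by several mm on the position of the fixture and knob, so I worked from the wrist camera and touch.

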